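# Make up a specimen kit and a load-check kit

## Robot

A 7-joint arm with a two-finger parallel gripper is mounted at the origin on the work surface; the furniture and walls round the work are solid. World frame = base frame: x ahead of the robot, y to its left, z up, the work surface at z = 0. Lengths are in m, angles in rad, forces in N, time in s.
With the tool pointing down it reaches from about 0.35 to 0.9 m from the base axis. Payload 7.2 kg.
Tool frame: the origin (TCP) lies at the centre of the arm's flange, where the gripper is bolted on; the fingertips stand ahead of it and the grasp point (between the pads) lies 163 mm ahead of it (bot.nose_length is the z of the fingertips in the tool frame, in m); z points along the fingers, y is the line along which they close (so a half turn about z gives the same grasp; the last joint's range is limited). The gripper opens to 88 mm and grips with 3 to 60 N. Pads are 20 mm wide; open, the fingers measure 115 mm over their backs; the gripper's body (75 mm by 178 mm) begins 61 mm behind the grasp point.
Start: joints at [1.105, 0.411, -0.013, 1.596, 0.006, 1.134, -0.082], TCP at [0.242, -0.576, 0.405] pointing down, gripper open.
Joint ranges: [-2.95, 2.95], [-0.29, 1.99], [-1.47, 1.44], [0.14, 2.54], [-1.03, 4.17], [0.13, 1.85], [-2.86, 2.86]. Speed limits (rad/s): [2.39, 2.39, 3.01, 3.01, 3.14, 3.14, 3.14].

## Interface

Orientations are given as a unit quaternion [w, x, y, z].
In Python, from plant import telemetry, cams, bot gives the robot as it stands. The module is installed in compiled form; this text tells all that it offers.
- The arm moves only by the tool drive_tool, never from a script. Its argument "motion" is a list of rows, each a list of 7 numbers: the shift along the tool's x, y, z in m, then the turn, a rotation vector about the tool's x, y, z in degrees, then the finger opening in m, from 0 to 0.0878. A call has 1 to 10 rows; each row is the pose to reach, as a shift and turn from the pose commanded when the call began, along the tool's axes at that moment; what a row does not reach only later rows make up. A row lasts 1/10 s, in which the tool goes at most 50 mm and 8.59 degrees, less where a joint would pass 70% of its speed; a pose out of reach is approached as far as the arm can. A call with a gripper value outside its range is refused whole. The fingers move at their own pace and stop on an object; the grip force is fixed at half the most. Time passes only in rows, so rows that repeat a pose let the fingers close. It gives the time, the measured TCP pose, the force, the opening and the grip force at its end, in the units of the state.
- telemetry.state(): the state, without advancing time (a new reading comes with each control period).
- cams.capture(name): name is "scene" or "top" or "wrist"; returns a dict with "img" (400x640x3 uint8, red, green, blue), "depth" (400x640 float32, m along the optical axis (not along the pixel's ray), 0 where there is no reading), "camera_matrix" (3x3 intrinsics, pixels), "rvec" (rotation vector, rad) and "tvec" (3), from world to camera coordinates, as OpenCV has them; the wrist camera has in their place "hand_eye" (4x4, takes a point from camera to tool coordinates, whose origin is the TCP and whose axes are the flange's). Camera axes: x right, y down, z forward; pixel columns grow to the right and rows downward; lengths in m; the calibration is good to about 2 mm. The wrist camera is an equidistant fisheye: a pixel r from the principal point sees the ray r / f radians off the axis. A picture is of the moment at which its call begins: read the wrist's pose just before it.
- bot.finish_job(): hands the job in; it is judged then, once.
The state is a dict: "clock": time; "joint_positions": joint angles; "joint_velocities": joint speeds; "joint_efforts": joint torques, N m; "position": TCP position; "eef_rot": TCP orientation; "wrist_force": force on the tool from outside, world axes, zero at the start; "torque": the same for the moment, N m; "finger_gap": finger opening in m; "finger_force": force on a finger pad.
Only numpy, scipy, OpenCV 4.12 (cv2) and the standard library are available. Lean on these libraries where they do the work, as an engineer would, in place of code of your own. Each camera call takes 0.05 s, during which the arm holds its last target. There are 200 camera calls.

## Task

Make up the two kits. The red-capped specimen pot and the marker go on the blue tray; the yellow-capped pot and the white-and-teal carton go on the green tray: each thing upright or flat, centred and squarely on the black outline of its own shape. Leave the white-capped pot, the dark-blue carton and the timer where they are.

Things in the scene. Friction and masses are not known exactly. Their poses are not given: they have to be found in the camera images.
- red_pot_centre (a point): Red-capped specimen pot, white, straight and round, 42 mm across the cap (top 16 mm) and 40 mm across the body, 60 mm tall, standing upright; this point is its centre, 30 mm above its underside; loose, about 50 g; may be gripped across body or cap
- yellow_pot_centre (a point): Yellow-capped specimen pot, white, straight and round, 42 mm across the cap (top 16 mm) and 40 mm across the body, 60 mm tall, standing upright; this point is its centre, 30 mm above its underside; loose, about 50 g; may be gripped across body or cap
- marker_centre (a point): White marker pen with a dark-blue cap, lying flat, 130 mm long along its own y axis, 18 mm wide, 19 mm high; this point is its centre, 9.5 mm above its underside; loose, about 20 g; it does not roll
- carton_centre (a point): White carton with teal bands, lying flat, 60 mm along its x axis, 88 mm along its y axis, 30 mm high; this point is its centre, 15 mm above its underside; rigid, loose, about 90 g
- blue_tray: Blue tray, fixed, 180 mm (along its x) x 140 mm, a thin steel bail at each short end; origin at the centre of its underside, z up; floor 5 mm above it, lip 3 mm wide rising to 9 mm. Flush black outlines in its floor: a bar 138 x 26 mm (marker), centre x 0, y +34 mm in the tray's frame, length along its x; a 48 mm disc (pot), centre x 0, y -32 mm
- green_tray: Green tray, fixed, 180 mm (along its x) x 140 mm, a thin steel bail at each short end; origin at the centre of its underside, z up; floor 5 mm above it, lip 3 mm wide rising to 9 mm. Flush black outlines in its floor: a rectangle 96 x 68 mm (carton), centre x +36 mm, y 0 in the tray's frame, length along its x; a 48 mm disc (pot), centre x -52 mm, y 0
- white_pot_centre (a point): White-capped specimen pot, white, straight and round, 42 mm across the cap (top 16 mm) and 40 mm across the body, 60 mm tall, standing upright; this point is its centre, 30 mm above its underside; loose, about 50 g; may be gripped across body or cap. A bystander, to be left alone
- blade_box_centre (a point): Dark-blue square carton, 70 x 70 x 34 mm; this point is its centre. A bystander, loose, to be left alone
- timer_centre (a point): White minute timer with a black knob on top, 62 x 62 x 44 mm; this point is its centre. A bystander, loose, to be left alone
Mind the look-alikes: they are no part of the job. What is shaped like the part that bears red_pot_centre but orange or purple is not meant.

How it is judged:
At the end, for the whole second after the job is handed in: Red-capped pot and marker on the blue tray, yellow-capped pot and white-and-teal carton on the green: each within 12 mm of its outline's centre along both tray axes, resting on the floor (5 mm), upright within 0.12 rad; marker and carton along their outlines within 0.2 rad; at rest (x of red_pot_centre in the frame of blue_tray between -0.012 and 0.012 m and y of red_pot_centre in the frame of blue_tray between -0.044 and -0.02 m and z of red_pot_centre in the frame of blue_tray between 0.03 and 0.04 m and angle between each of red_pot_centre, marker_centre, yellow_pot_centre, carton_centre's own z axis and vertical below 0.12 rad and linear speed of each of red_pot, marker, yellow_pot, carton below 0.02 m/s and x of marker_centre in the frame of blue_tray between -0.012 and 0.012 m and y of marker_centre in the frame of blue_tray between 0.022 and 0.046 m and z of marker_centre in the frame of blue_tray between 0.0095 and 0.0195 m and angle between the y axis of marker_centre and the x axis of blue_tray, either way round below 0.2 rad and x of yellow_pot_centre in the frame of green_tray between -0.064 and -0.04 m and y of yellow_pot_centre in the frame of green_tray between -0.012 and 0.012 m and z of yellow_pot_centre in the frame of green_tray between 0.03 and 0.04 m and x of carton_centre in the frame of green_tray between 0.024 and 0.048 m and y of carton_centre in the frame of green_tray between -0.012 and 0.012 m and z of carton_centre in the frame of green_tray between 0.015 and 0.025 m and angle between the y axis of carton_centre and the x axis of green_tray, either way round below 0.2 rad); the robot touches nothing.
It fails at once if the white-capped pot, the dark-blue carton or the timer is moved by more than 15 mm (distance of any of white_pot_centre, blade_box_centre, timer_centre from where it was at the start of the episode above 0.015 m).
It also fails if it takes over 112 s, if anything falls off the work surface, if the arm or the gripper's body presses on something with over 40 N, if the wrist force passes 120 N, or if a joint passes its speed limit or range.

## Working session

There is one attempt and no reset: what is moved stays moved. The work goes in short steps, Python scripts to look and compute and a tool call to move; the robot and the scene stay as the last step left them, time stands still between calls to the robot, and variables do not carry over. Pictures are saved under pics/ and viewed, at most 14 in all, crops included, and the job is handed in when it is done.

Besides the shell and the picture viewer there is one more tool, called after "Emit:" as name(argument=value, ...), one argument or row to a line, values as JSON. drive_tool: Moves the arm, as the interface text tells. Its arguments: {"type":"object","properties":{"motion":{"type":"array"}},"required":["motion"]}

```bash
mkdir -p pics; cat > h.py <<'E'
import numpy as np, cv2, pickle
from scipy.spatial.transform import Rotation as R
from plant import telemetry, cams, bot
def cap(n):
    d=cams.capture(n); return d
def save(d,fn): cv2.imwrite('pics/'+fn,cv2.cvtColor(d['img'],cv2.COLOR_RGB2BGR))
def ray(d,uv):
    K=d['camera_matrix'];Rm=cv2.Rodrigues(np.array(d['rvec'],float))[0];t=np.array(d['tvec'],float).ravel()
    uv=np.atleast_2d(uv).astype(float)
    r=np.c_[(uv[:,0]-K[0,2])/K[0,0],(uv[:,1]-K[1,2])/K[1,1],np.ones(len(uv))]@Rm
    return -Rm.T@t, r
def plane(d,uv,z):
    o,r=ray(d,uv); return o+r*((z-o[2])/r[:,2])[:,None]
def cloud(d):
    v,u=np.mgrid[0:400,0:640]; o,r=ray(d,np.c_[u.ravel(),v.ravel()])
    return (o+r*d['depth'].reshape(-1,1)).reshape(400,640,3)
E
python3 - <<'E'
from h import *
s=telemetry.state(); print(s)
for n in ('scene','top'):
    d=cap(n); save(d,n+'0.png'); pickle.dump(d,open(n+'0.pkl','wb'))
    print(n,ray(d,[[320,200]]),d['camera_matrix'])
print(bot.nose_length)
E
```

```text
{'clock': 0.0, 'joint_positions': array([ 1.10477076,  0.4118765 , -0.0126884 ,  1.59704945,  0.00561614,
        1.13429691, -0.08216836]), 'joint_velocities': array([-2.26269638e-05, -1.44623574e-03, -1.44596721e-03, -1.17345332e-03,
       -1.30888140e-04,  1.20328262e-03,  1.00259005e-03]), 'joint_efforts': array([-7.24752772e-04, -5.87950408e+01,  6.41618762e-01, -2.91075146e+01,
       -5.37720113e-02,  1.81333325e-02,  1.49112966e-04]), 'position': array([ 0.2420147 , -0.57600242,  0.40382135]), 'eef_rot': array([-7.65145443e-04,  9.80277585e-01,  1.97623937e-01, -2.24229062e-04]), 'wrist_force': array([0.5516324 , 1.02833141, 0.71768972]), 'torque': array([ 0.00998235, -0.02249119, -0.02707764]), 'finger_force': 0.0, 'finger_gap': 0.08799936238232269}
scene (array([-0.64358043, -0.64626829,  0.64083837]), array([[ 0.79248735,  0.42163657, -0.44098595]])) [[498.76822423   0.         317.66785424]
 [  0.         498.76822423 191.95232147]
 [  0.           0.           1.        ]]
top (array([ 0.38809595, -0.03128576,  1.06151557]), array([[ 0.06693317,  0.00522483, -0.99782873]])) [[375.17677671   0.         320.9086537 ]
 [  0.         375.17677671 195.20033549]
 [  0.           0.           1.        ]]
0.182
```

View pics/top0.png

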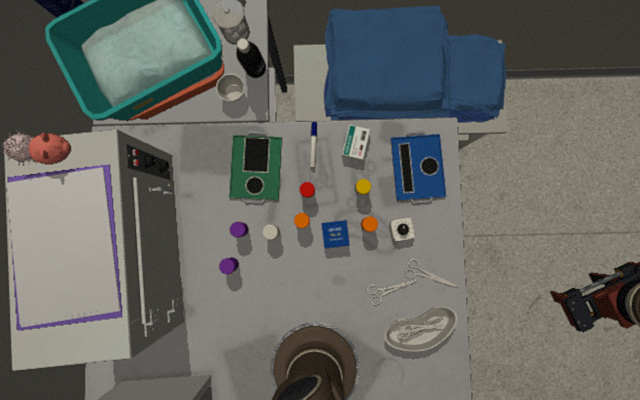

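View pics/scene0.png

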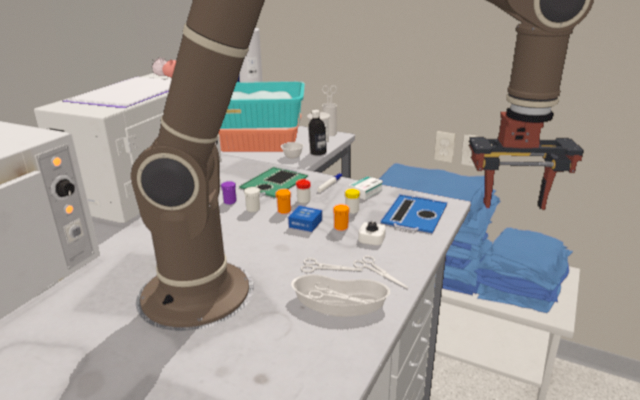

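The top view shows world x up and y to the left. Caps: red (307,190), yellow (363,187), white (270,232). Marker (314,145), carton (356,142), green tray (256,168), blue tray (418,168), blade box (336,234), timer (402,230).

```bash
cat > meas.py <<'E'
from h import *
def blobs(d,mask,zz,box=None,amin=20):
    m=mask.astype(np.uint8)
    if box is not None:
        b=np.zeros_like(m); b[box[1]:box[3],box[0]:box[2]]=1; m&=b
    n,l,st,c=cv2.connectedComponentsWithStats(m)
    out=[]
    for i in range(1,n):
        if st[i,4]<amin: continue
        ys,xs=np.where(l==i); P=plane(d,np.c_[xs,ys],zz)[:,:2]
        (cx,cy),wh,a=cv2.minAreaRect((P*1000).astype(np.float32))
        ev,V=np.linalg.eigh(np.cov(P.T)); v=V[:,1]
        out.append((st[i,4],P.mean(0).round(4),(round(cx),round(cy)),np.round(wh),round(float(np.degrees(np.arctan2(v[1],v[0]))%180),1)))
    return out
E
python3 - <<'E'
from meas import *
d=pickle.load(open('top0.pkl','rb')); C=cloud(d); img=d['img']; hsv=cv2.cvtColor(img,cv2.COLOR_RGB2HSV); z=C[...,2]
H,S,V=[hsv[...,i].astype(int) for i in range(3)]
w=np.s_[120:280,200:460]
for n,(x0,y0,x1,y1) in dict(red=(295,178,320,203),yel=(350,175,378,200),white=(258,220,284,244),or1=(290,208,315,232),or2=(358,212,382,236),pur=(226,218,252,242),box=(318,215,354,252),timer=(386,214,418,245),carton=(338,120,372,162),marker=(303,118,323,175)).items():
    zz=z[y0:y1,x0:x1]; P=C[y0:y1,x0:x1].reshape(-1,3); top=np.percentile(P[:,2],97)
    Q=P[P[:,2]>top-(0.006 if n!='marker' else .012)]
    r=cv2.minAreaRect((Q[:,:2]*1000).astype(np.float32))
    ev,E=np.linalg.eigh(np.cov(Q[:,:2].T)); v=E[:,1]
    print(n,len(Q),'top %.3f min %.3f'%(top,zz.min()),Q.mean(0).round(4),np.round(r[0]),np.round(r[1]),round(r[2],1),np.degrees(np.arctan2(v[1],v[0])).round(1)%180)
print('surface around marker',z[150:200,303:309].mean(),z[130:160,326:332].mean(),z[260,300:330].mean())
print('green black',blobs(d,V<60,0.005,(235,135,279,198)))
print('blue black',blobs(d,V<60,0.005,(396,138,442,198)))
print('green',blobs(d,(H>45)&(H<85)&(S>100),0.005,(220,125,290,210),300))
print('blue',blobs(d,(H>98)&(H<125)&(S>120),0.005,(385,125,450,208),300))
save({'img':cv2.resize(img[115:265,215:455],(800,500),interpolation=cv2.INTER_CUBIC)},'crop0.png')
E
```

```text
red 182 top 0.062 min -0.006 [0.4835 0.0096 0.0764] [450. -13.] [123.  39.] 33.8 22.900000000000006
yel 187 top 0.062 min -0.006 [ 0.4873 -0.1389  0.0811] [453. -89.] [ 41. 168.] 34.7 132.2
white 189 top 0.062 min -0.006 [0.3736 0.1098 0.0649] [389.  52.] [ 42. 161.] 14.2 96.4
or1 189 top 0.062 min -0.009 [0.402  0.0251 0.0806] [392.  11.] [75. 42.] 54.8 74.9
or2 184 top 0.062 min -0.006 [ 0.3884 -0.1533  0.0813] [ 388. -104.] [145.  40.] 88.9 90.2
pur 188 top 0.062 min -0.006 [0.3823 0.1941 0.0756] [380.  94.] [250.  40.] 88.9 91.5
box 616 top 0.037 min -0.006 [ 0.3635 -0.0631  0.0424] [363. -64.] [70. 70.] 5.2 52.3
timer 68 top 0.043 min -0.006 [ 0.3729 -0.2418  0.0728] [ 375. -145.] [228.  22.] 88.8 85.9
carton 629 top 0.033 min -0.009 [ 0.6161 -0.1272  0.0366] [ 520. -100.] [ 60. 292.] 74.1 161.0
marker 266 top 0.018 min -0.387 [ 0.614  -0.009   0.0344] [534. -11.] [294.  28.] 2.4 0.30000000000001137
surface around marker 0.018361641241264843 0.011484644865575162 -0.0012826844924373805
green black [(np.int32(727), array([0.5945, 0.1537]), (596, 154), array([64., 96.]), 177.1), (np.int32(187), array([0.5058, 0.1594]), (506, 159), array([43., 40.]), 70.0)]
blue black [(np.int32(369), array([ 0.546, -0.272]), (546, -272), array([135.,  22.]), 3.0), (np.int32(191), array([ 0.5499, -0.3377]), (550, -338), array([42., 42.]), 159.1)]
green [(np.int32(1686), array([0.5454, 0.1566]), (557, 156), array([138., 178.]), 175.9)]
blue [(np.int32(2160), array([ 0.5472, -0.3105]), (548, -305), array([179., 139.]), 3.1)]
```

View pics/crop0.png

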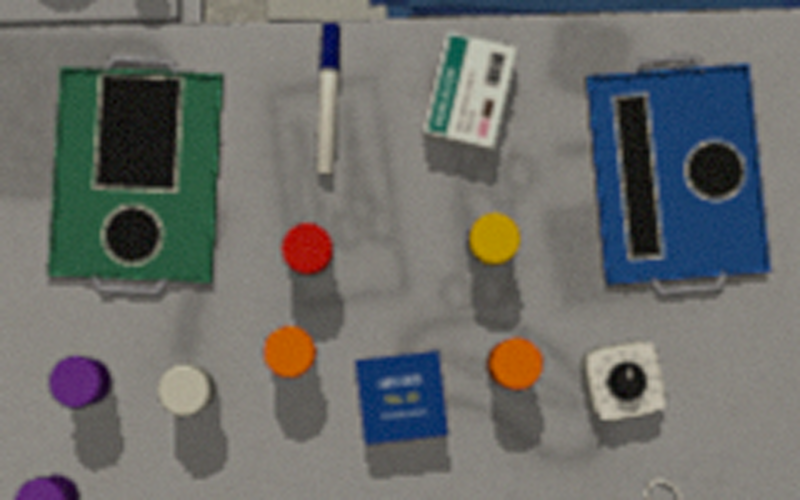

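The crop confirms every item. There are grey bails at the short ends of both trays, and the marker lies roughly along world x.

```bash
python3 - <<'E'
from meas import *
d=pickle.load(open('top0.pkl','rb')); C=cloud(d); z=np.where(d['depth']>0,C[...,2],-1)
z[(z>0.2)]=-1
for n,(x0,y0,x1,y1,t) in dict(red=(295,178,320,203,.062),yel=(350,175,378,200,.062),white=(258,220,284,244,.062),or1=(290,208,315,232,.062),or2=(358,212,382,236,.062),box=(318,215,354,252,.036),timer=(386,214,418,245,.035),carton=(338,120,372,162,.031),marker=(303,118,323,175,.018)).items():
    m=np.zeros(z.shape,bool); m[y0:y1,x0:x1]=abs(z[y0:y1,x0:x1]-t)<(.006 if n!='marker' else .007)
    print(n,np.median(z[m]).round(4),blobs(d,m,t,amin=60))
print('surface',[np.median(z[a]).round(4) for a in (np.s_[150:200,303:309],np.s_[130:160,326:332],np.s_[260:262,300:330],np.s_[150:160,290:300])])
for b in ((245,130,270,140),(240,194,270,206),(405,130,432,140),(407,194,440,206)):
    q=C[b[1]:b[3],b[0]:b[2]][z[b[1]:b[3],b[0]:b[2]]>.012]; print('bail',q.round(3)[::4].tolist())
# scene: look at bails
s=pickle.load(open('scene0.pkl','rb'))
save({'img':cv2.resize(s['img'][150:260,200:460],(800,340),interpolation=cv2.INTER_CUBIC)},'sc1.png')
E
```

```text
red 0.0598 [(np.int32(180), array([0.4849, 0.0102]), (484, 9), array([42., 38.]), 167.4)]
yel 0.0596 [(np.int32(183), array([ 0.4892, -0.141 ]), (489, -141), array([40., 40.]), 90.7)]
white 0.0595 [(np.int32(188), array([0.3736, 0.1102]), (374, 110), array([41., 39.]), 116.4)]
or1 0.0592 [(np.int32(183), array([0.4023, 0.026 ]), (403, 26), array([40., 39.]), 1.0)]
or2 0.0594 [(np.int32(180), array([ 0.3884, -0.1557]), (388, -156), array([39., 40.]), 166.6)]
box 0.0338 [(np.int32(638), array([ 0.3632, -0.0635]), (363, -64), array([70., 70.]), 127.6)]
timer 0.0305 []
carton 0.0298 [(np.int32(670), array([ 0.617 , -0.1276]), (617, -128), array([59., 89.]), 164.4)]
marker 0.0157 [(np.int32(228), array([ 0.6199, -0.0087]), (617, -10), array([ 17., 126.]), 176.4)]
surface [np.float64(0.0009), np.float64(-0.0002), np.float64(-0.0014), np.float64(0.0002)]
bail [[0.653, 0.137, 0.014]]
bail [[0.468, 0.168, 0.013]]
bail [[0.646, -0.305, 0.013]]
bail [[0.46, -0.34, 0.012], [0.449, -0.3, 0.012]]
```

View pics/sc1.png

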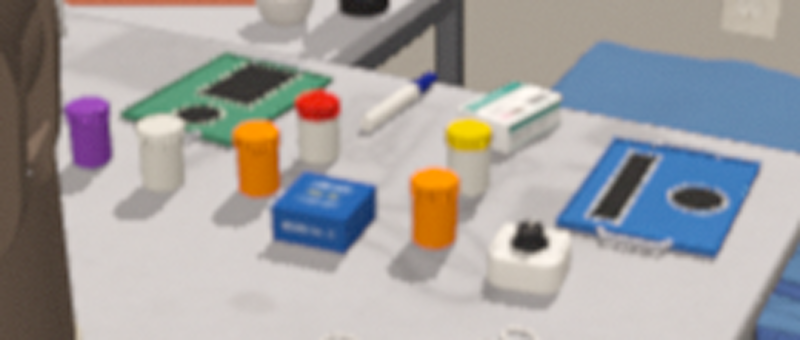

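```bash
cat > p.py <<'E'
import sys
from h import *
# usage: p.py x y ztcp yawx_deg (world direction of tool x)
s=telemetry.state(); q=s['eef_rot']; Rt=R.from_quat([q[1],q[2],q[3],q[0]])
x,y,z,a=map(float,sys.argv[1:5]); ca,sa=np.cos(np.radians(a)),np.sin(np.radians(a))
G=R.from_matrix(np.array([[ca,sa,0],[sa,-ca,0],[0,0,-1]]))
print('t',s['clock'],'pos',s['position'].round(4),'gap',round(s['finger_gap'],4),'F',s['wrist_force'].round(1),'j7',s['joint_positions'].round(2))
print('shift',Rt.inv().apply(np.array([x,y,z])-s['position']).round(4),'turn',np.degrees((Rt.inv()*G).as_rotvec()).round(2))
E
python3 p.py 0.489 -0.141 0.30 0
```

```text
t 0.1 pos [ 0.242  -0.576   0.4039] gap 0.0878 F [ 0.5  0.5 -0.2] j7 [ 1.1   0.41 -0.01  1.6   0.01  1.13 -0.08]
shift [ 0.3962 -0.3052  0.1043] turn [-8.00e-02  2.00e-02  2.28e+01]
```

Emit:
drive_tool(
  motion=[
    [0.396,-0.305,0.104,0,0,22.8,0.0878],
    [0.396,-0.305,0.104,0,0,22.8,0.0878],
    [0.396,-0.305,0.104,0,0,22.8,0.0878],
    [0.396,-0.305,0.104,0,0,22.8,0.0878],
    [0.396,-0.305,0.104,0,0,22.8,0.0878],
    [0.396,-0.305,0.104,0,0,22.8,0.0878],
    [0.396,-0.305,0.104,0,0,22.8,0.0878],
    [0.396,-0.305,0.104,0,0,22.8,0.0878],
    [0.396,-0.305,0.104,0,0,22.8,0.0878],
    [0.396,-0.305,0.104,0,0,22.8,0.0878],
  ],
)

```text
clock: 1.1
position: [0.4843, -0.1491, 0.3024]
eef_rot: [0.0, 1.0, -0.0, -0.0]
wrist_force: [0.7, -0.9, -0.5]
finger_gap: 0.0878
finger_force: 0.0
```

```bash
python3 p.py 0.489 -0.141 0.30 0
```

```text
t 1.1 pos [ 0.4843 -0.1491  0.3024] gap 0.0878 F [ 0.7 -0.9 -0.5] j7 [ 0.33  0.34 -0.16  1.98  0.07  0.83 -1.44]
shift [ 0.0047 -0.0081  0.0024] turn [ 0.    0.   -0.03]
```

Emit:
drive_tool(
  motion=[
    [0,0,0,0,0,0,0.0878],
    [0,0,0,0,0,0,0.0878],
  ],
)

```text
clock: 1.3
position: [0.484, -0.1497, 0.3023]
eef_rot: [-0.0, 1.0, 0.002, -0.001]
wrist_force: [-0.4, -0.6, -0.6]
finger_gap: 0.0878
finger_force: 0.0
```

```bash
python3 p.py 0.489 -0.141 0.199 0; python3 - <<'E'
from meas import *
d=cap('wrist'); save(d,'w0.png'); print(d['hand_eye'],d['camera_matrix'])
E
```

```text
t 1.3 pos [ 0.484  -0.1497  0.3023] gap 0.0878 F [-0.4 -0.6 -0.6] j7 [ 0.33  0.34 -0.16  1.98  0.07  0.83 -1.43]
shift [ 0.0052 -0.0086  0.1033] turn [-0.02  0.07  0.18]
[[ 3.35537321e-04 -9.67339379e-01 -2.53484541e-01  7.03059127e-02]
 [ 9.99999936e-01  2.92936853e-04  2.05803264e-04 -2.65755372e-04]
 [-1.24826638e-04 -2.53484594e-01  9.67339416e-01  2.02846661e-02]
 [ 0.00000000e+00  0.00000000e+00  0.00000000e+00  1.00000000e+00]] [[309.70691629   0.         318.08768197]
 [  0.         309.70691629 198.7419558 ]
 [  0.           0.           1.        ]]
```

View pics/w0.png

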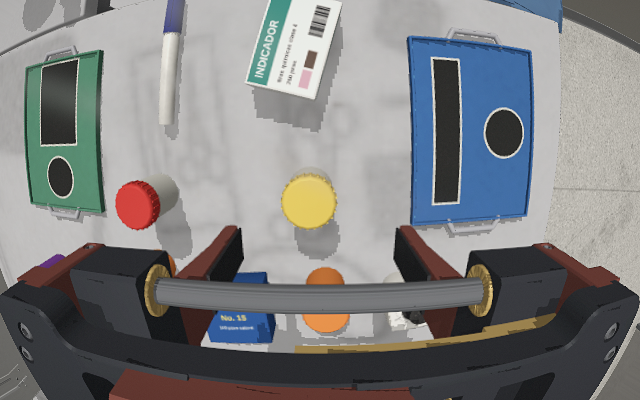

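The wrist view shows the yellow cap (309,201), red cap (137,204), carton (295,45), and both trays in full. I'll measure from this view too, as a cross-check.

```bash
cat > w.py <<'E'
from h import *
def wplane(d,s,uv,z):
    q=s['eef_rot']; Rt=R.from_quat([q[1],q[2],q[3],q[0]]); K=d['camera_matrix']; T=np.array(d['hand_eye'])
    p=(np.atleast_2d(uv)-[K[0,2],K[1,2]])/K[0,0]; th=np.linalg.norm(p,axis=1)
    r=np.c_[p*np.sinc(th/np.pi)[:,None]**1 , np.cos(th)]
    r=Rt.apply(r@T[:3,:3].T); o=Rt.apply(T[:3,3])+s['position']
    return (o+r*((z-o[2])/r[:,2])[:,None])[:,:2]
def wmask(d,name):
    h=cv2.cvtColor(d['img'],cv2.COLOR_RGB2HSV).astype(int); H,S,V=h[...,0],h[...,1],h[...,2]
    return dict(yel=(H>20)&(H<34)&(S>110)&(V>120),red=((H<6)|(H>174))&(S>140)&(V>120),black=(V<55)&(S<140),
      white=(S<40)&(V>190),green=(H>60)&(H<85)&(S>90),blue=(H>100)&(H<116)&(S>120))[name]
def wb(d,s,name,z,box,amin=150):
    m=np.zeros((400,640),np.uint8); b=np.s_[box[1]:box[3],box[0]:box[2]]; m[b]=wmask(d,name)[b]
    n,l,st,c=cv2.connectedComponentsWithStats(m); out=[]
    for i in range(1,n):
        if st[i,4]<amin: continue
        cs,_=cv2.findContours((l==i).astype(np.uint8),cv2.RETR_EXTERNAL,cv2.CHAIN_APPROX_NONE)
        P=wplane(d,s,max(cs,key=len)[:,0,:],z)
        c,wh,a=cv2.minAreaRect((P*1000).astype(np.float32)); out.append((name,c[0].__round__(1),c[1].__round__(1),np.round(wh,1).tolist(),round(a,1)))
    return out
E
python3 - <<'E'
from w import *
s=telemetry.state(); d=cap('wrist')
for a in (('yel',.06,(270,160,350,240)),('red',.06,(100,165,180,240)),('black',.005,(35,50,90,210)),('black',.005,(420,50,530,215)),('white',.019,(155,0,190,130)),('green',.005,(15,40,110,220)),('blue',.005,(400,30,540,228))): print(*wb(d,s,*a),sep='\n')
E
```

```text
('yel', 493.1, -142.2, [42.5, 40.7], 6.3)
('red', 490.8, 5.8, [41.9, 46.5], 61.4)
('black', 638.2, 148.8, [68.5, 23.0], 68.8)
('black', 574.8, 155.8, [66.9, 54.8], 85.7)
('black', 507.5, 160.3, [46.3, 44.4], 89.7)
('black', 547.3, -271.0, [136.3, 25.0], 3.2)
('black', 550.9, -336.9, [45.4, 46.2], 43.5)
('white', 598.3, -10.1, [12.9, 86.0], 86.1)
('green', 630.6, 131.3, [104.2, 34.9], 85.4)
('green', 537.7, 158.6, [147.3, 137.5], 86.1)
('blue', 549.1, -305.5, [181.3, 142.7], 3.1)
```

Emit:
drive_tool(
  motion=[
    [0.006,-0.008,0.03,0,0,0,0.0878],
    [0.006,-0.008,0.07,0,0,0,0.0878],
    [0.006,-0.008,0.103,0,0,0,0.0878],
    [0.006,-0.008,0.103,0,0,0,0.0878],
    [0.006,-0.008,0.103,0,0,0,0.03],
    [0.006,-0.008,0.103,0,0,0,0.03],
    [0.006,-0.008,0.103,0,0,0,0.03],
    [0.006,-0.008,0.103,0,0,0,0.03],
    [0.006,-0.008,0.103,0,0,0,0.03],
    [0.006,-0.008,0.103,0,0,0,0.03],
  ],
)

```text
clock: 2.4
position: [0.4899, -0.1429, 0.2003]
eef_rot: [0.0, 1.0, -0.0, 0.0]
wrist_force: [-0.8, 1.3, 0.5]
finger_gap: 0.0433
finger_force: 0.3
```

Emit:
drive_tool(
  motion=[
    [0,0,0,0,0,0,0.03],
    [0,0,0,0,0,0,0.03],
    [0,0,0,0,0,0,0.03],
    [0,0,-0.03,0,0,0,0.03],
    [0,0,-0.07,0,0,0,0.03],
    [0,0,-0.1,0,0,0,0.03],
    [0,0,-0.1,0,0,0,0.03],
  ],
)

```text
clock: 3.1
position: [0.4909, -0.1431, 0.3035]
eef_rot: [0.001, 1.0, -0.0, 0.003]
wrist_force: [0.1, -0.2, -0.5]
finger_gap: 0.041
finger_force: 30.0
```

Emit:
drive_tool(
  motion=[
    [0.002,-0.03,0,0,0,0,0.03],
    [0.005,-0.075,0,0,0,0,0.03],
    [0.007,-0.12,0,0,0,0,0.03],
    [0.009,-0.165,0,0,0,0,0.03],
    [0.012,-0.21,0,0,0,0,0.03],
    [0.014,-0.25,0,0,0,0,0.03],
    [0.015,-0.28,0,0,0,0,0.03],
    [0.0165,-0.302,0,0,0,0,0.03],
    [0.0165,-0.302,0,0,0,0,0.03],
    [0.0165,-0.302,0,0,0,0,0.03],
  ],
)

```text
clock: 4.1
position: [0.506, 0.1589, 0.2988]
eef_rot: [0.0, 1.0, 0.0, -0.001]
wrist_force: [-0.6, -1.0, -0.4]
finger_gap: 0.0412
finger_force: 30.0
```

```bash
python3 p.py 0.5065 0.1597 0.206 0;  python3 - <<'E'
from w import *
d=cap('wrist'); save(d,'w1.png')
E
```

```text
t 4.1 pos [0.506  0.1589 0.2988] gap 0.0412 F [-0.6 -1.  -0.4] j7 [-0.19  0.39 -0.26  1.92  0.13  0.85 -2.09]
shift [ 0.0007 -0.0009  0.0928] turn [0.05 0.1  0.05]
```

View pics/w1.png

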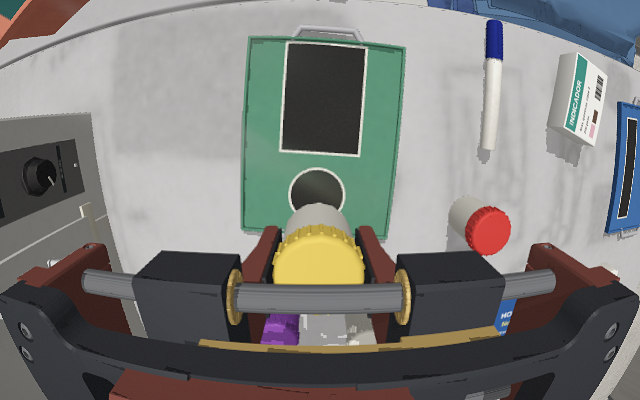

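Emit:
drive_tool(
  motion=[
    [0.0005,-0.001,0.03,0,0,0,0.03],
    [0.0005,-0.001,0.065,0,0,0,0.03],
    [0.0005,-0.001,0.085,0,0,0,0.03],
    [0.0005,-0.001,0.093,0,0,0,0.03],
    [0.0005,-0.001,0.093,0,0,0,0.03],
    [0.0005,-0.001,0.093,0,0,0,0.06],
    [0.0005,-0.001,0.093,0,0,0,0.06],
    [0.0005,-0.001,0.093,0,0,0,0.06],
    [0.0005,-0.001,0.093,0,0,0,0.06],
  ],
)

```text
clock: 5.05
position: [0.507, 0.1601, 0.2074]
eef_rot: [-0.0, 1.0, -0.0, 0.0]
wrist_force: [-0.6, 0.1, -1.0]
finger_gap: 0.0596
finger_force: 0.0
```

Emit:
drive_tool(
  motion=[
    [0,0,-0.03,0,0,0,0.065],
    [0,0,-0.07,0,0,0,0.0878],
    [0,0,-0.095,0,0,0,0.0878],
    [0,0,-0.095,0,0,0,0.0878],
  ],
)

```text
clock: 5.45
position: [0.5079, 0.1606, 0.3057]
eef_rot: [-0.001, 1.0, -0.0, 0.003]
wrist_force: [-0.3, 0.4, 0.2]
finger_gap: 0.0851
finger_force: 0.0
```

```bash
python3 p.py 0.4865 0.008 0.30 0; python3 - <<'E'
from w import *
s=telemetry.state(); d=cap('wrist')
for a in (('yel',.065,(200,80,420,300)),('red',.06,(420,165,540,270)),('black',.005,(250,30,400,250))): print(*wb(d,s,*a),sep='\n')
E
```

```text
t 5.45 pos [0.5079 0.1606 0.3057] gap 0.0851 F [-0.3  0.4  0.2] j7 [-0.18  0.38 -0.27  1.92  0.13  0.85 -2.09]
shift [-0.0214  0.1526  0.0053] turn [-0.12 -0.37 -0.02]
('yel', 510.8, 159.1, [43.0, 41.9], 0.0)
('red', 493.8, 15.1, [47.5, 37.5], 86.7)
('black', 595.2, 154.8, [67.0, 95.0], 86.0)
```

Emit:
drive_tool(
  motion=[
    [-0.005,0.035,0.005,0,0,0,0.0878],
    [-0.012,0.08,0.005,0,0,0,0.0878],
    [-0.018,0.12,0.005,0,0,0,0.0878],
    [-0.022,0.151,0.005,0,0,0,0.0878],
    [-0.022,0.151,0.005,0,0,0,0.0878],
    [-0.022,0.151,0.005,0,0,0,0.0878],
  ],
)

```text
clock: 6.1
position: [0.4845, 0.0087, 0.296]
eef_rot: [-0.0, 1.0, -0.001, -0.001]
wrist_force: [-0.9, 0.4, -0.2]
finger_gap: 0.088
finger_force: 0.0
```

```bash
python3 p.py 0.486 0.010 0.20 0; python3 - <<'E'
from w import *
s=telemetry.state(); d=cap('wrist')
for a in (('red',.06,(220,100,420,300)),('white',.019,(290,0,360,150))): print(*wb(d,s,*a),sep='\n')
E
```

```text
t 6.1 pos [0.4845 0.0087 0.296 ] gap 0.088 F [-0.9  0.4 -0.2] j7 [ 0.07  0.32 -0.23  2.03  0.1   0.8  -1.79]
shift [ 0.0017 -0.0013  0.096 ] turn [-0.    0.07 -0.1 ]
('red', 488.0, 9.7, [40.9, 40.8], 2.6)
('white', 598.7, -5.5, [13.2, 85.9], 85.1)
```

Emit:
drive_tool(
  motion=[
    [0.002,-0.001,0.03,0,0,0,0.0878],
    [0.002,-0.001,0.07,0,0,0,0.0878],
    [0.002,-0.001,0.096,0,0,0,0.0878],
    [0.002,-0.001,0.096,0,0,0,0.0878],
    [0.002,-0.001,0.096,0,0,0,0.03],
    [0.002,-0.001,0.096,0,0,0,0.03],
    [0.002,-0.001,0.096,0,0,0,0.03],
    [0.002,-0.001,0.096,0,0,0,0.03],
    [0.002,-0.001,0.096,0,0,0,0.03],
    [0.002,-0.001,0.096,0,0,0,0.03],
  ],
)

```text
clock: 7.15
position: [0.4869, 0.0101, 0.2013]
eef_rot: [0.0, 1.0, -0.0, 0.0]
wrist_force: [-0.2, -0.1, -0.0]
finger_gap: 0.0435
finger_force: 0.0
```

Emit:
drive_tool(
  motion=[
    [0,0,0,0,0,0,0.03],
    [0,0,0,0,0,0,0.03],
    [0,0,0,0,0,0,0.03],
    [0,0,-0.03,0,0,0,0.03],
    [0,0,-0.07,0,0,0,0.03],
    [0,0,-0.1,0,0,0,0.03],
    [0,0,-0.1,0,0,0,0.03],
    [0,0,-0.1,0,0,0,0.03],
  ],
)

```text
clock: 7.95
position: [0.4867, 0.0101, 0.3011]
eef_rot: [0.0, 1.0, -0.0, 0.001]
wrist_force: [0.3, -0.5, -1.4]
finger_gap: 0.0413
finger_force: 30.0
```

```bash
python3 p.py 0.5505 -0.3375 0.30 0
```

```text
t 7.95 pos [0.4867 0.0101 0.3011] gap 0.0413 F [ 0.3 -0.5 -1.4] j7 [ 0.08  0.32 -0.23  2.02  0.1   0.81 -1.79]
shift [0.0639 0.3475 0.0012] turn [ 0.01 -0.06 -0.02]
```

Emit:
drive_tool(
  motion=[
    [0.006,0.03,0,0,0,0,0.03],
    [0.014,0.075,0,0,0,0,0.03],
    [0.023,0.125,0,0,0,0,0.03],
    [0.032,0.175,0,0,0,0,0.03],
    [0.041,0.225,0,0,0,0,0.03],
    [0.05,0.27,0,0,0,0,0.03],
    [0.057,0.31,0,0,0,0,0.03],
    [0.062,0.338,0,0,0,0,0.03],
    [0.064,0.3475,0,0,0,0,0.03],
    [0.064,0.3475,0,0,0,0,0.03],
  ],
)

```text
clock: 8.95
position: [0.5501, -0.3382, 0.2988]
eef_rot: [-0.001, 1.0, -0.001, -0.001]
wrist_force: [0.1, 0.6, -1.0]
finger_gap: 0.041
finger_force: 30.0
```

Emit:
drive_tool(
  motion=[
    [0,0,0.03,0,0,0,0.03],
    [0,0,0.06,0,0,0,0.03],
    [0,0,0.08,0,0,0,0.03],
    [0,0,0.08,0,0,0,0.03],
  ],
)

```text
clock: 9.35
position: [0.5498, -0.3342, 0.2173]
eef_rot: [-0.002, 1.0, 0.001, -0.003]
wrist_force: [0.1, 0.8, 0.4]
finger_gap: 0.0413
finger_force: 30.0
```

```bash
python3 p.py 0.5505 -0.3375 0.2065 0
```

```text
t 9.35 pos [ 0.5498 -0.3342  0.2173] gap 0.0413 F [0.1 0.8 0.4] j7 [ 0.55  0.65 -0.11  1.7   0.09  0.81 -1.17]
shift [0.0007 0.0034 0.0108] turn [-0.24  0.33  0.16]
```

Emit:
drive_tool(
  motion=[
    [0,0,0.006,0,0,0,0.03],
    [0,0,0.011,0,0,0,0.03],
    [0,0,0.011,0,0,0,0.03],
    [0,0,0.011,0,0,0,0.03],
  ],
)

```text
clock: 9.75
position: [0.551, -0.3374, 0.2106]
eef_rot: [0.0, 1.0, -0.0, 0.0]
wrist_force: [0.4, -1.1, 0.4]
finger_gap: 0.041
finger_force: 30.0
```

Emit:
drive_tool(
  motion=[
    [0,0,0.004,0,0,0,0.03],
    [0,0,0.004,0,0,0,0.03],
    [0,0,0.004,0,0,0,0.06],
    [0,0,0.004,0,0,0,0.06],
    [0,0,0.004,0,0,0,0.06],
    [0,0,0.004,0,0,0,0.06],
  ],
)

```text
clock: 10.35
position: [0.5507, -0.3374, 0.2058]
eef_rot: [-0.0, 1.0, -0.0, -0.0]
wrist_force: [-0.3, 0.4, -0.4]
finger_gap: 0.0601
finger_force: 0.0
```

Emit:
drive_tool(
  motion=[
    [0,0,-0.03,0,0,0,0.06],
    [0,0,-0.07,0,0,0,0.0878],
    [0,0,-0.095,0,0,0,0.0878],
    [0,0,-0.095,0,0,0,0.0878],
  ],
)

```text
clock: 10.75
position: [0.5519, -0.338, 0.3052]
eef_rot: [0.002, 1.0, -0.0, 0.003]
wrist_force: [0.2, -1.0, -0.4]
finger_gap: 0.0802
finger_force: 0.0
```

```bash
python3 p.py 0.615 -0.128 0.27 -15.6; python3 - <<'E'
from w import *
s=telemetry.state(); d=cap('wrist'); save(d,'w2.png')
for a in (('red',.065,(200,100,440,300)),('black',.005,(220,0,300,230))): print(*wb(d,s,*a),sep='\n')
E
```

```text
t 10.75 pos [ 0.5519 -0.338   0.3052] gap 0.0802 F [ 0.2 -1.  -0.4] j7 [ 0.55  0.54 -0.11  1.64  0.07  0.96 -1.16]
shift [ 0.0629 -0.2101  0.0349] turn [ 0.14 -0.38 15.58]
('red', 553.3, -337.6, [41.3, 43.1], 71.2)
('black', 550.4, -270.6, [61.6, 24.8], 3.4)
```

View pics/w2.png

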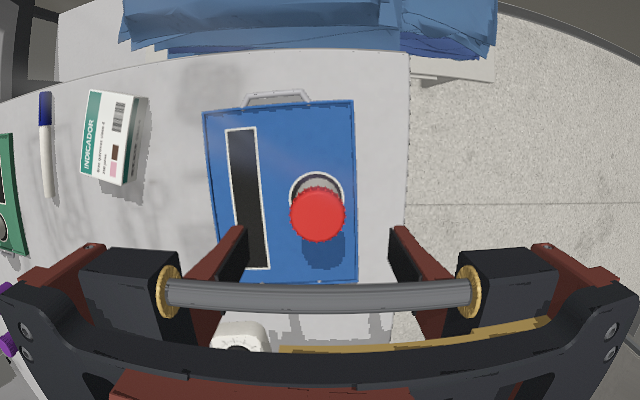

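The red pot stands inside its outline at about (317,213). Next is the carton.

Emit:
drive_tool(
  motion=[
    [0.01,-0.035,0.005,0,0,4,0.0878],
    [0.023,-0.08,0.01,0,0,8,0.0878],
    [0.037,-0.125,0.02,0,0,11,0.0878],
    [0.05,-0.165,0.025,0,0,13.5,0.0878],
    [0.058,-0.195,0.03,0,0,15.5,0.0878],
    [0.063,-0.21,0.03,0,0,15.5,0.0878],
    [0.063,-0.21,0.03,0,0,15.5,0.0878],
    [0.063,-0.21,0.03,0,0,15.5,0.0878],
  ],
)

```text
clock: 11.6
position: [0.6134, -0.1291, 0.2705]
eef_rot: [0.001, 0.991, -0.135, -0.0]
wrist_force: [-0.1, -1.5, 1.1]
finger_gap: 0.0881
finger_force: 0.0
```

```bash
python3 p.py 0.615 -0.128 0.187 -15.6; python3 - <<'E'
from w import *
s=telemetry.state(); d=cap('wrist'); save(d,'w3.png')
E
```

```text
t 11.6 pos [ 0.6134 -0.1291  0.2705] gap 0.0881 F [-0.1 -1.5  1.1] j7 [ 0.18  0.55 -0.08  1.72  0.05  0.88 -1.76]
shift [ 0.0013 -0.0016  0.0835] turn [0.08 0.03 0.07]
```

View pics/w3.png

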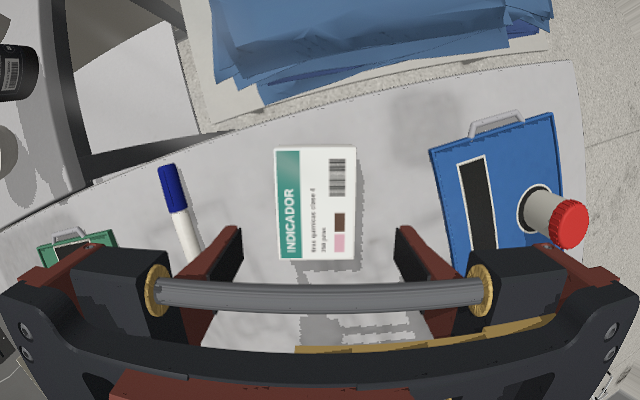

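```bash
python3 - <<'E'
from w import *
s=telemetry.state(); d=cap('wrist')
P=wplane(d,s,np.array([[274,149],[355,147],[355,258],[279,260]]),.03); print(P.round(4),P.mean(0), np.degrees(np.arctan2(*(P[0]+P[1]-P[2]-P[3])[::-1])))
E
```

```text
[[ 0.6692 -0.1125]
 [ 0.6549 -0.1687]
 [ 0.5708 -0.1481]
 [ 0.5853 -0.0898]] [ 0.6200509  -0.12976815] -14.479240231182317
```

Emit:
drive_tool(
  motion=[
    [0.004,-0.001,0.03,0,0,-0.5,0.0878],
    [0.004,-0.001,0.06,0,0,-0.5,0.0878],
    [0.004,-0.001,0.083,0,0,-0.5,0.0878],
    [0.004,-0.001,0.083,0,0,-0.5,0.0878],
    [0.004,-0.001,0.083,0,0,-0.5,0.05],
    [0.004,-0.001,0.083,0,0,-0.5,0.05],
    [0.004,-0.001,0.083,0,0,-0.5,0.05],
    [0.004,-0.001,0.083,0,0,-0.5,0.05],
    [0.004,-0.001,0.083,0,0,-0.5,0.05],
    [0.004,-0.001,0.083,0,0,-0.5,0.05],
  ],
)

```text
clock: 12.7
position: [0.6183, -0.1277, 0.1891]
eef_rot: [0.0, 0.991, -0.131, 0.001]
wrist_force: [-1.7, -0.4, 6.8]
finger_gap: 0.0599
finger_force: 30.0
```

```bash
python3 p.py 0.596 0.154 0.267 -3.6
```

```text
t 12.7 pos [ 0.6183 -0.1277  0.1891] gap 0.0599 F [-1.7 -0.4  6.8] j7 [ 0.18  0.66 -0.07  1.75  0.07  0.73 -1.76]
shift [-0.0944 -0.2663 -0.0781] turn [  0.02  -0.1  -11.41]
```

Emit:
drive_tool(
  motion=[
    [0,0,-0.03,0,0,0,0.05],
    [0,0,-0.07,0,0,0,0.05],
    [0,0,-0.095,0,0,0,0.05],
    [0,0,-0.095,0,0,0,0.05],
  ],
)

```text
clock: 13.1
position: [0.6192, -0.1276, 0.2872]
eef_rot: [0.0, 0.991, -0.131, 0.004]
wrist_force: [0.5, -0.3, -0.1]
finger_gap: 0.0596
finger_force: 30.0
```

Emit:
drive_tool(
  motion=[
    [-0.01,-0.028,0,0,0,-2,0.05],
    [-0.024,-0.068,0,0,0,-4,0.05],
    [-0.04,-0.113,0,0,0,-6,0.05],
    [-0.056,-0.158,0,0,0,-8,0.05],
    [-0.072,-0.203,0,0,0,-10,0.05],
    [-0.085,-0.24,0,0,0,-11,0.05],
    [-0.092,-0.26,0,0,0,-11.3,0.05],
    [-0.0945,-0.266,0,0,0,-11.3,0.05],
    [-0.0945,-0.266,0,0,0,-11.3,0.05],
    [-0.0945,-0.266,0,0,0,-11.3,0.05],
  ],
)

```text
clock: 14.1
position: [0.5957, 0.152, 0.2823]
eef_rot: [0.001, 0.999, -0.033, -0.0]
wrist_force: [-0.1, -0.7, -0.6]
finger_gap: 0.0596
finger_force: 30.0
```

```bash
python3 p.py 0.596 0.154 0.195 -3.6; python3 - <<'E'
from w import *
s=telemetry.state(); d=cap('wrist'); save(d,'w4.png')
E
```

```text
t 14.1 pos [0.5957 0.152  0.2823] gap 0.0596 F [-0.1 -0.7 -0.6] j7 [-0.21  0.53 -0.16  1.73  0.11  0.89 -2.06]
shift [ 0.0002 -0.0022  0.0873] turn [ 0.09  0.03 -0.22]
```

View pics/w4.png

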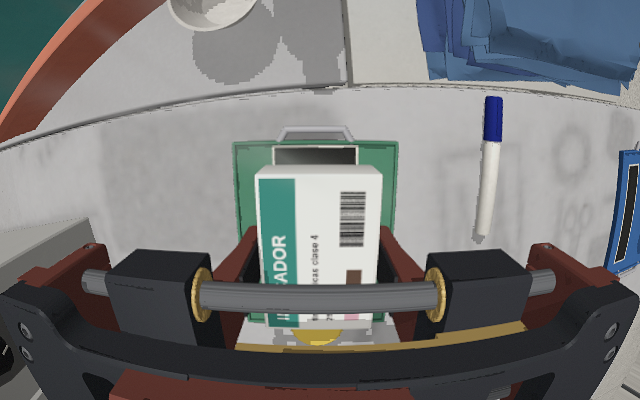

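Emit:
drive_tool(
  motion=[
    [0,-0.001,0.03,0,0,0,0.05],
    [0,-0.001,0.06,0,0,0,0.05],
    [0,-0.001,0.078,0,0,0,0.05],
    [0,-0.001,0.083,0,0,0,0.05],
    [0,-0.001,0.083,0,0,0,0.05],
    [0,-0.001,0.083,0,0,0,0.05],
  ],
)

```text
clock: 14.75
position: [0.5962, 0.1543, 0.2009]
eef_rot: [-0.0, 0.999, -0.033, 0.001]
wrist_force: [-0.3, 0.7, -0.3]
finger_gap: 0.0603
finger_force: 30.0
```

Emit:
drive_tool(
  motion=[
    [0,0,0.003,0,0,0,0.05],
    [0,0,0.006,0,0,0,0.05],
    [0,0,0.006,0,0,0,0.05],
    [0,0,0.006,0,0,0,0.075],
    [0,0,0.006,0,0,0,0.075],
    [0,0,0.006,0,0,0,0.075],
    [0,0,0.006,0,0,0,0.075],
  ],
)

```text
clock: 15.45
position: [0.5955, 0.1549, 0.1939]
eef_rot: [0.0, 0.999, -0.032, -0.0]
wrist_force: [-0.4, 0.2, 0.1]
finger_gap: 0.075
finger_force: 0.0
```

Emit:
drive_tool(
  motion=[
    [0,0,-0.03,0,0,0,0.075],
    [0,0,-0.07,0,0,0,0.08],
    [0,0,-0.1,0,0,0,0.08],
    [0,0,-0.1,0,0,0,0.08],
  ],
)

```text
clock: 15.85
position: [0.5969, 0.1554, 0.2986]
eef_rot: [-0.001, 0.999, -0.032, 0.004]
wrist_force: [0.3, -0.0, 0.8]
finger_gap: 0.08
finger_force: 0.0
```

```bash
python3 p.py 0.617 -0.010 0.29 -4;  python3 - <<'E'
from w import *
s=telemetry.state(); d=cap('wrist'); save(d,'w5.png')
E
```

```text
t 15.85 pos [0.5969 0.1554 0.2986] gap 0.08 F [ 0.3 -0.   0.8] j7 [-0.21  0.51 -0.17  1.72  0.1   0.91 -2.06]
shift [0.0307 0.1638 0.0084] turn [-0.16 -0.42  0.28]
```

View pics/w5.png

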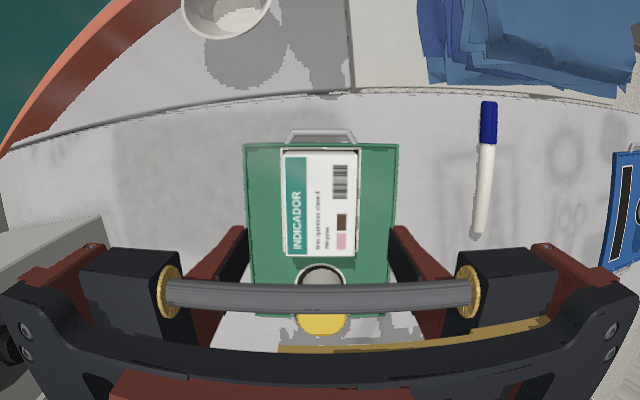

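The carton sits squarely in its outline, (283–360, 150–256). Next is the marker.

Emit:
drive_tool(
  motion=[
    [0.006,0.03,0,0,0,0,0.05],
    [0.014,0.075,0,0,0,0,0.05],
    [0.022,0.12,0,0,0,0,0.05],
    [0.028,0.15,0,0,0,0,0.05],
    [0.031,0.163,0,0,0,0,0.05],
    [0.031,0.163,0,0,0,0,0.05],
    [0.031,0.163,0,0,0,0,0.05],
  ],
)

```text
clock: 16.6
position: [0.6157, -0.0078, 0.2932]
eef_rot: [-0.001, 1.0, -0.032, -0.001]
wrist_force: [0.2, 0.5, -0.3]
finger_gap: 0.0497
finger_force: 0.0
```

```bash
python3 p.py 0.617 -0.010 0.187 -4;  python3 - <<'E'
from w import *
s=telemetry.state(); d=cap('wrist')
h=cv2.cvtColor(d['img'],cv2.COLOR_RGB2HSV).astype(int)
m=((h[...,1]<40)&(h[...,2]>205))|((h[...,0]>110)&(h[...,0]<130)&(h[...,1]>120)&(h[...,2]>40)); m[:,:270]=0; m[:,370:]=0; m[:80]=0; m[290:]=0
n,l,st,c=cv2.connectedComponentsWithStats(cv2.morphologyEx(m.astype(np.uint8),cv2.MORPH_CLOSE,np.ones((5,5))))
i=1+np.argmax(st[1:,4]); print(st[i]); ys,xs=np.where(l==i)
P=wplane(d,s,np.c_[xs,ys],.012); r=cv2.minAreaRect((P*1000).astype(np.float32)); print(r)
save(d,'w6.png')
E
```

```text
t 16.6 pos [ 0.6157 -0.0078  0.2932] gap 0.0497 F [ 0.2  0.5 -0.3] j7 [ 0.04  0.51 -0.15  1.72  0.09  0.91 -1.77]
shift [0.0015 0.0022 0.1062] turn [-0.07  0.07  0.38]
[312 171  14  94 969]
((598.0025634765625, -6.316784858703613), (11.21860408782959, 87.70127868652344), 86.15032958984375)
```

View pics/w6.png

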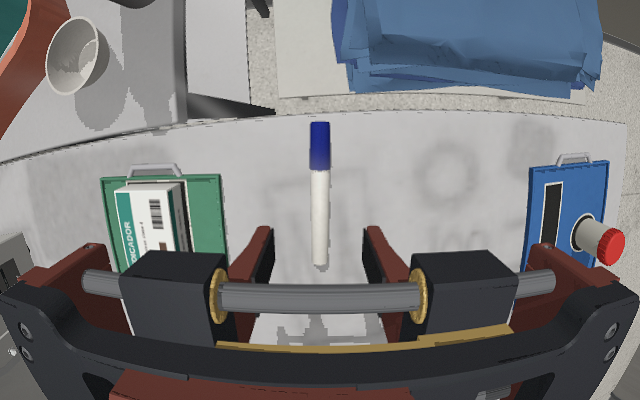

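Emit:
drive_tool(
  motion=[
    [0.002,0,0.03,0,0,0,0.05],
    [0.002,0,0.07,0,0,0,0.05],
    [0.002,0,0.1,0,0,0,0.05],
    [0.002,0,0.104,0,0,0,0.05],
    [0.002,0,0.104,0,0,0,0.05],
    [0.002,0,0.104,0,0,0,0.05],
  ],
)

```text
clock: 17.25
position: [0.6187, -0.0088, 0.1915]
eef_rot: [-0.0, 0.999, -0.032, 0.001]
wrist_force: [0.9, -0.3, 0.7]
finger_gap: 0.05
finger_force: 0.0
```

Nose is at 9.5 mm, so I go down 4 mm more, then close.

Emit:
drive_tool(
  motion=[
    [0,0,0.004,0,0,0,0.05],
    [0,0,0.004,0,0,0,0.05],
    [0,0,0.004,0,0,0,0.005],
    [0,0,0.004,0,0,0,0.005],
    [0,0,0.004,0,0,0,0.005],
    [0,0,0.004,0,0,0,0.005],
    [0,0,0.004,0,0,0,0.005],
    [0,0,0.004,0,0,0,0.005],
    [0,0,0.004,0,0,0,0.005],
  ],
)

```text
clock: 18.15
position: [0.618, -0.01, 0.1859]
eef_rot: [0.0, 0.999, -0.032, 0.0]
wrist_force: [-0.1, 0.3, 0.7]
finger_gap: 0.0173
finger_force: 30.0
```

Emit:
drive_tool(
  motion=[
    [0,0,-0.03,0,0,0,0.005],
    [0,0,-0.07,0,0,0,0.005],
    [0,0,-0.105,0,0,0,0.005],
    [0,0,-0.105,0,0,0,0.005],
    [0,0,-0.105,0,0,0,0.005],
  ],
)

```text
clock: 18.65
position: [0.618, -0.0099, 0.2916]
eef_rot: [-0.0, 0.999, -0.032, 0.001]
wrist_force: [-0.5, 0.2, -0.8]
finger_gap: 0.0167
finger_force: 30.0
```

```bash
python3 p.py 0.5465 -0.2715 0.29 3.1
```

```text
t 18.65 pos [ 0.618  -0.0099  0.2916] gap 0.0167 F [-0.5  0.2 -0.8] j7 [ 0.04  0.52 -0.14  1.72  0.09  0.91 -1.77]
shift [-0.0544  0.2657  0.0015] turn [ 0.   -0.1  -6.81]
```

Emit:
drive_tool(
  motion=[
    [-0.006,0.03,0,0,0,-1,0.005],
    [-0.015,0.072,0,0,0,-2,0.005],
    [-0.024,0.118,0,0,0,-3.5,0.005],
    [-0.034,0.164,0,0,0,-5,0.005],
    [-0.043,0.21,0,0,0,-6,0.005],
    [-0.05,0.245,0,0,0,-6.8,0.005],
    [-0.0535,0.26,0,0,0,-6.8,0.005],
    [-0.0545,0.2655,0,0,0,-6.8,0.005],
    [-0.0545,0.2655,0,0,0,-6.8,0.005],
    [-0.0545,0.2655,0,0,0,-6.8,0.005],
  ],
)

```text
clock: 19.65
position: [0.5472, -0.269, 0.2905]
eef_rot: [-0.001, 1.0, 0.028, -0.0]
wrist_force: [-0.2, 0.5, -0.1]
finger_gap: 0.017
finger_force: 30.0
```

```bash
python3 p.py 0.5465 -0.2715 0.192 3.1; python3 - <<'E'
from w import *
s=telemetry.state(); d=cap('wrist'); save(d,'w7.png')
E
```

```text
t 19.65 pos [ 0.5472 -0.269   0.2905] gap 0.017 F [-0.2  0.5 -0.1] j7 [ 0.48  0.51 -0.13  1.74  0.08  0.9  -1.21]
shift [-0.0009  0.0026  0.0985] turn [-0.08  0.    0.15]
```

View pics/w7.png

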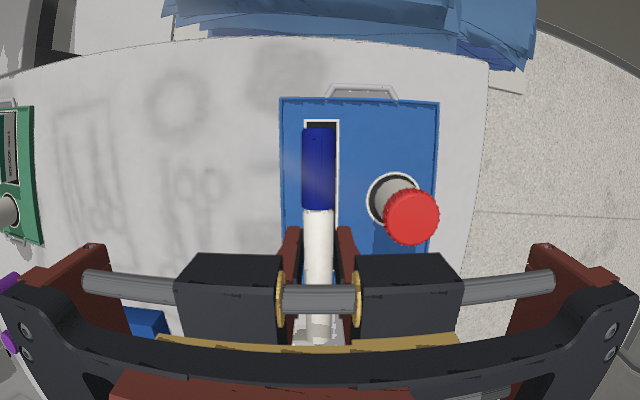

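Emit:
drive_tool(
  motion=[
    [0,0.001,0.03,0,0,0,0.005],
    [0,0.0015,0.07,0,0,0,0.005],
    [0,0.0015,0.09,0,0,0,0.005],
    [0,0.0015,0.095,0,0,0,0.005],
    [0,0.0015,0.095,0,0,0,0.005],
    [0,0.0015,0.095,0,0,0,0.005],
  ],
)

```text
clock: 20.3
position: [0.5474, -0.2724, 0.1971]
eef_rot: [0.0, 1.0, 0.027, 0.001]
wrist_force: [-0.3, -0.5, 0.2]
finger_gap: 0.0169
finger_force: 30.0
```

Pick height was 0.186, so placing is at about 0.1915: 5 mm more, then open slightly and rise.

Emit:
drive_tool(
  motion=[
    [0,-0.0005,0.003,0,0,0,0.005],
    [0,-0.0005,0.005,0,0,0,0.005],
    [0,-0.0005,0.005,0,0,0,0.005],
    [0,-0.0005,0.005,0,0,0,0.034],
    [0,-0.0005,0.005,0,0,0,0.034],
    [0,-0.0005,0.005,0,0,0,0.034],
    [0,-0.0005,0.005,0,0,0,0.034],
  ],
)

```text
clock: 21.0
position: [0.5464, -0.2724, 0.1909]
eef_rot: [0.0, 1.0, 0.027, 0.0]
wrist_force: [1.1, -0.6, 0.9]
finger_gap: 0.034
finger_force: 0.0
```

Emit:
drive_tool(
  motion=[
    [0,0,-0.03,0,0,0,0.034],
    [0,0,-0.07,0,0,0,0.034],
    [0,0,-0.12,0,0,0,0.034],
    [0,0,-0.16,0,0,0,0.034],
    [-0.04,0,-0.18,0,0,0,0.034],
    [-0.09,0,-0.18,0,0,0,0.034],
    [-0.14,0,-0.18,0,0,0,0.034],
    [-0.15,0,-0.18,0,0,0,0.034],
    [-0.15,0,-0.18,0,0,0,0.034],
    [-0.15,0,-0.18,0,0,0,0.034],
  ],
)

```text
clock: 22.0
position: [0.3979, -0.2803, 0.3713]
eef_rot: [0.0, 1.0, 0.027, 0.001]
wrist_force: [0.2, -0.1, -0.3]
finger_gap: 0.0345
finger_force: 0.0
```

```bash
python3 - <<'E'
from meas import *
s=telemetry.state(); print(s['clock'],s['position'])
d=cap('wrist'); save(d,'w8.png')
d=cap('top'); save({'img':cv2.resize(d['img'][115:265,215:455],(800,500),interpolation=cv2.INTER_CUBIC)},'t8.png')
C=cloud(d); z=np.where(d['depth']>0,C[...,2],-1)
for n,(x0,y0,x1,y1,t,e) in dict(red=(405,150,450,190,.065,.006),yel=(240,170,275,205,.065,.006),white=(258,220,284,244,.06,.006),box=(318,215,354,252,.036,.006),carton=(235,130,280,185,.035,.006),marker=(390,138,418,200,.022,.007)).items():
    m=np.zeros(z.shape,bool); m[y0:y1,x0:x1]=abs(z[y0:y1,x0:x1]-t)<e
    print(n,blobs(d,m,t,amin=60))
E
```

```text
22.0 [ 0.3978638  -0.28031956  0.37130653]
red [(np.int32(193), array([ 0.5489, -0.3362]), (549, -335), array([40., 41.]), 141.1)]
yel [(np.int32(195), array([0.5061, 0.1586]), (506, 159), array([40., 40.]), 119.2)]
white [(np.int32(197), array([0.3735, 0.1103]), (374, 111), array([42., 39.]), 37.0)]
box [(np.int32(641), array([ 0.3628, -0.0638]), (363, -64), array([70., 70.]), 117.0)]
carton [(np.int32(681), array([0.595 , 0.1548]), (595, 155), array([60., 88.]), 175.9)]
marker [(np.int32(261), array([ 0.5473, -0.2701]), (546, -270), array([128.,  17.]), 3.2)]
```

View pics/t8.png

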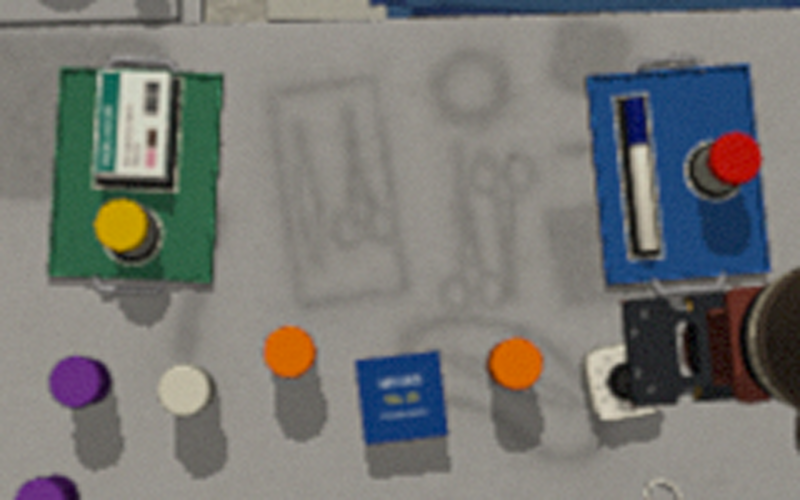

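View pics/w8.png

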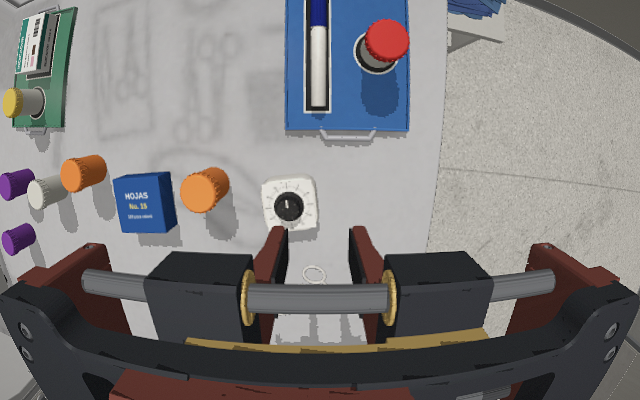

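All four parts are within about 2 mm of their outline centres. The white pot and blade box measure as before and the timer looks undisturbed. The gripper is clear of everything.

```bash
python3 -c "
from plant import bot
print(bot.finish_job())"
```

```text
the job is handed in; nothing more can be done
None
```

Both kits are made up and the job is handed in at about 22 s: all four items measured within about 2 mm of their outline centres, and the three bystanders were not disturbed (the timer was checked by eye only).

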